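# Free a tilting work plate and hold it at the index angle

## Task

Set up the tilting work plate: turn the clamp knob on its hold-down carriage a good quarter turn counter-clockwise (seen from above) to its stop, and slide the carriage all the way back so that its jaw is off the plate. Then take the plate by its round grip, raise it until it is in line with the index arm beside it, and hold it still there: the program finishes while the gripper is still holding the plate up, since it falls shut when let go. Do not shift the index arm, and leave the other things on the table where they are.

Things in the scene. Friction and masses are not known exactly. Their poses are not given: they have to be found in the camera images.
- base: Dark steel bed of the tilting table, fixed to the bench, 12 mm thick, 240 mm wide. Origin on the bench surface; x points away from the robot to the plate's hinge, y left, z up (turned about z by up to 0.25 rad). The bed reaches from x -190 to +80 mm. 'Base frame' below means this one.
- clamp_knob (a joint): Turn of the clamp knob, rad: near 0 = locked, 1.4 = free, at its stop; counter-clockwise from above is positive. At 0 a latch finger under the grip points right and stands before a fixed steel post that blocks the carriage; above about 1.2 it has swung away from the robot and passes the post. Stays where it is turned (friction 0.05 N m).
- knob_grip (a point): Centre of the knob's black bar grip, on its vertical axis; the knob rides on the carriage. Bar 42 mm long, 12 thick, z 92 to 119 mm; at knob 0 its length lies along the base's y (pinch along base x). Base frame at carriage 0: (-100, 50, 107) mm. The post beside it is 84 mm high: keep fingertips above 86 mm.
- carriage (a joint): Position of the hold-down carriage, m: 0 = its 22 mm wide jaw reaches about 10 mm over the plate's front edge and keeps it shut; it slides along the base's -x (towards the robot) to 0.030, its stop. Slides with 2 N of friction and stays where it is left; it can be pulled by the knob, with the same grasp that turned it.
- tilt_plate (a joint): Angle of the tilting plate, rad: 0 = level and closed, growing as its front edge rises (stop at 1.3). The plate is aluminium, 130 mm from hinge to front edge, 210 mm wide, 8 mm thick, about 0.3 to 0.65 kg. It falls shut when not held.
- plate_hinge (a point): Middle of the plate's hinge axis, at the plate's far edge: in the base frame (60, 0, 60) mm; the axis runs along the base's y.
- plate_grip (a point): Centre of the plate's round grip: black disc, axis along base y, 30 mm across, 14 thick (pinch along y), on a 10 mm stem before the plate's front edge, 165 mm from the hinge axis in the plate's mid-plane. Base frame, plate closed: (-105, -70, 60) mm. Fingers may stay upright while the disc turns between them. Has the plate's axes.
- index_arm (a joint): Angle of the index arm, rad, on the same hinge axis and counted like the plate's (0 = level); set somewhere between 0.5 and 0.95. The plate is in line with the arm when the two angles are equal. It moves stiffly if knocked.
- index_tip (a point): Tip of the index arm: a pointed steel bar 152 mm long from the hinge axis, 9 mm high, 4 mm thick, standing up to the left of the plate beside a thin dark arc, 134 mm to the left of the base's middle. Fixed to the arm, with the arm's axes.
- screw_tin: Bystander: round shallow pale see-through tin of screws, 58 mm wide, 22 mm high; origin at the middle of its underside. Leave it alone.
- chuck_key: Bystander: small steel T-shaped chuck key lying flat; origin at the middle of its underside. Leave it alone.
- caliper: Bystander: digital caliper lying flat, 210 mm long; origin at the middle of its underside. Leave it alone.
- parts_case: Bystander: flat clear-lidded case, 75x100x18 mm; origin at the middle of its underside. Leave it alone.
- dropper: Bystander: small dropper bottle, 71 mm high; origin at the middle of its underside. Leave it alone.
- wood_cube: Bystander: wooden block, 56x78x36 mm; origin at the middle of its underside. Leave it alone.
- primer_can: Bystander: white spray-paint style bottle with dark cap, 145 mm high; origin at the middle of its underside. Leave it alone.

How it is judged:
By the outcome, as a careful person would: the job done as asked, in the order asked, and still so for the second after the job is handed in, while the arm keeps its last pose, push and grip.
It also fails if it takes over 53 s, if anything falls off the work surface, if the arm or the gripper's body presses on something with over 40 N, if the wrist force passes 120 N, or if a joint passes its speed limit or range.

## Robot

A 7-joint arm with a two-finger parallel gripper is mounted at the origin on a cart in front of the work surface, level with it; the furniture and walls round the work are solid. World frame = base frame: x ahead of the robot, y to its left, z up, the work surface at z = 0. Lengths are in mm, angles in rad, forces in N, time in s.
With the tool pointing down it reaches from about 400 to 875 mm from the base axis. Payload 4.4 kg.
Tool frame: the origin (TCP) lies midway between the tips of the shut fingers; the grasp point (between the pads) lies 19 mm behind it; x points along the fingers, z is the direction in which the jaws open and shut, and the axes are right-handed (so a half turn about x gives the same grasp; the last joint's range is limited). The gripper opens to 85 mm and grips with 20 to 120 N. Pads are 22 mm wide; open, the fingers measure 114 mm over their backs; the gripper's body (76 mm by 85 mm) begins 54 mm behind the grasp point. The pads swing forward as they close: fully open they stand 13 mm farther back than shut.
Start: joints at [1.038, 0.628, 0.038, 1.517, -0.027, 0.996, -0.02], TCP at [292.548, -580.459, 231.313] pointing down, gripper open.
Joint ranges: [-3.06, 3.06], [-0.37, 2.12], [-1.25, 1.32], [0.18, 2.47], [-1.1, 4.24], [0.23, 1.98], [-2.94, 2.94]. Speed limits (rad/s): [2.57, 2.57, 3.14, 3.14, 3.14, 3.14, 3.14].

## Interface

Orientations are given as [roll, pitch, yaw] about the fixed x, y, z axes, in that order (R = Rz(yaw) Ry(pitch) Rx(roll)).
In Python, from cell import ctrl gives the robot as it stands. The module is installed in compiled form; this text tells all that it offers.
- The arm moves only by the tool servo_tool, never from a script. Its argument "rows" is a list of rows, each an object of numbers: "dx", "dy", "dz": the shift along the tool's x, y, z in units of 750 mm (1.0 is 750 mm); "wx", "wy", "wz": the turn, a rotation vector about the tool's x, y, z in units of 6 degrees (1.0 is 6 degrees); "fingers": the closure, from 0 (fully open) to 1 (shut). In form: [{"dx": .., "dy": .., "dz": .., "wx": .., "wy": .., "wz": .., "fingers": ..}, ...]. A call has 1 to 5 rows; each row shifts and turns the commanded pose from where the row before left it, along the tool's axes as they then stand; what a row does not reach is not made up. A row lasts 1/8 s, in which the tool goes at most 62.5 mm and 10.7 degrees, less where a joint would pass 70% of its speed; a pose out of reach is approached as far as the arm can. A call with a number of a shift or a turn outside -1 to 1 is refused whole. A call with a gripper value outside its range is refused whole. The fingers move at their own pace and stop on an object; the grip force is fixed at half the most. Time passes only in rows, so rows that do not move let the fingers close. It gives the time, the measured TCP pose, the force and the opening at its end, in the units of the state.
- ctrl.read_state(): the state, without advancing time (a new reading comes with each control period).
- ctrl.get_image(name): name is "scene" or "top" or "wrist"; returns the picture (384x512x3 uint8, red, green, blue); there is no depth.
- ctrl.camera_info(name): a dict with "fovy" (degrees; the focal length in pixels is half the picture's height over the tangent of half this angle, whatever the lens; pixels are square), "cx", "cy" (the principal point, pixels), "R" (3x3) and "t" (3): a world point X has camera coordinates R X + t. Camera axes: x right, y down, z forward; pixel columns grow to the right and rows downward; lengths in mm; the calibration is good to about 2 mm. A picture is of the moment at which its call begins: read the wrist's pose just before it. camera_info takes no time and is no camera call; for the wrist camera it gives the pose at the moment of the call.
- ctrl.finish_job(): hands the job in, once; it reports no verdict.
Trained networks look in the newest picture that a camera, given by its name, has taken for a name from the list of things; names that differ only in an ending like _2 or _b are one class to them, and where a whole thing is asked for, a point or a joint stands for the part that bears it (a point fixed in the world has none). Each returns a list of dicts, best first, with "conf" (0 to 1); they miss things now and then, are a little off and sometimes report something else, mostly with a low value. They report only what shows in the picture. A call takes as long as a camera call.
- ctrl.search_frame(label, camera): "extent" ([centre column, centre row, width, height] in pixels, round what is visible of it).
- ctrl.silhouettes(label, camera): "region" (384x512 bool, what is visible of it) and "extent" ([centre column, centre row, width, height] in pixels, round what is visible of it).
- ctrl.mark_of(label, camera): "point" ([column, row] in pixels: a listed point, or the origin of a listed thing).
The state is a dict: "clock": time; "qpos": joint angles; "qd": joint speeds; "tau": joint torques, N m; "eef_pos": TCP position; "tool_rot": TCP orientation; "force": force on the tool from outside, world axes, zero at the start; "torque": the same for the moment, N m; "width": finger opening in mm.
Only numpy, scipy, OpenCV 4.12 (cv2) and the standard library are available. Lean on these libraries where they do the work, as an engineer would, in place of code of your own. Each camera call takes 0.05 s, during which the arm holds its last target.

## Working session

There is one attempt and no reset: what is moved stays moved. The work goes in short steps, Python scripts to look and compute and a tool call to move; the robot and the scene stay as the last step left them, time stands still between calls to the robot, and variables do not carry over. Pictures are saved under pics/ and viewed, and the job is handed in when it is done.

Besides the shell and the picture viewer there is one more tool, called after ">>>" in YAML: its name, and indented under it one key for each argument. servo_tool: Moves the arm, as the interface text tells. Its arguments: {"type":"object","properties":{"rows":{"type":"array"}},"required":["rows"]}

```bash
mkdir -p pics; python3 - <<'E'
from cell import ctrl
import cv2
s=ctrl.read_state();print(s)
for n in("scene","top","wrist"):
    im=ctrl.get_image(n);cv2.imwrite(f"pics/{n}0.png",im[:,:,::-1]);i=ctrl.camera_info(n);print(n,i)
for n in("scene","top"):
  for l in("knob_grip","plate_grip","index_tip","plate_hinge","base"):
    r=ctrl.mark_of(l,n);print(n,l,[(x["point"],round(x["conf"],2)) for x in r[:2]])
print(ctrl.read_state()["clock"])
E
```

```text
{'clock': 0.0, 'qpos': array([ 1.03822379,  0.62937299,  0.03843244,  1.518408  , -0.02701318,
        0.99627864, -0.0199968 ]), 'qd': array([-0.00068568,  0.00117093, -0.00167288, -0.00059145, -0.00024889,
        0.00097918,  0.0011397 ]), 'tau': array([ 8.67420677e-04, -5.63408911e+01,  1.22718751e+00, -1.93443060e+01,
        1.11313883e-02,  1.05447922e-02, -1.72311462e-05]), 'eef_pos': array([ 292.24771237, -579.87473108,  230.35871134]), 'tool_rot': array([-3.13580992,  1.56884698,  2.04335441]), 'force': array([ 1.02267392, -1.18623771,  0.49012947]), 'torque': array([ 0.02955885, -0.00802834, -0.01390226]), 'width': 85.35737863868728}
scene {'fovy': 48.87084083828916, 'cx': 248.93067255304305, 'cy': 189.42734656341946, 'R': array([[-0.72113331, -0.69276184, -0.00691302],
       [-0.4662537 ,  0.49268085, -0.73476055],
       [ 0.51241998, -0.52663708, -0.67829135]]), 't': array([ 389.36934009,  334.78682322, 1396.72968526])}
top {'fovy': 48.55215769364571, 'cx': 260.7360298391612, 'cy': 191.02947740727106, 'R': array([[ 0.00610023, -0.99991235, -0.01175106],
       [-0.9921
[... 227 characters left out ...]
R': array([[ 0.44865163, -0.89370423, -0.00211098],
       [-0.86084523, -0.43278819,  0.26765626],
       [-0.24011914, -0.11826719, -0.96351215]]), 't': array([-650.38410638,  -33.95849235,  378.9608474 ])}
scene knob_grip [([251.8, 212.0], 0.2)]
scene plate_grip [([250.8, 214.2], 0.6)]
scene index_tip [([195.2, 212.9], 0.45)]
scene plate_hinge [([205.6, 201.3], 0.75), ([249.4, 214.4], 0.35)]
scene base [([218.4, 216.4], 0.96), ([271.2, 172.8], 0.17)]
top knob_grip [([242.5, 212.6], 0.6), ([204.5, 211.2], 0.45)]
top plate_grip [([240.9, 211.7], 0.8)]
top index_tip [([169.5, 190.5], 0.54)]
top plate_hinge [([218.0, 160.5], 0.6)]
top base [([223.2, 181.1], 0.87), ([167.7, 191.7], 0.16)]
0.65
```

```bash
python3 - <<'E'
import cv2
a=cv2.imread("pics/scene0.png");b=cv2.imread("pics/top0.png")
cv2.imwrite("pics/s1.png",cv2.resize(a[130:290,130:330],None,fx=3.7,fy=3.7,interpolation=3))
cv2.imwrite("pics/t1.png",cv2.resize(b[110:260,130:330],None,fx=4,fy=4,interpolation=3))
E
```

```text
(no output)
```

View pics/top0.png

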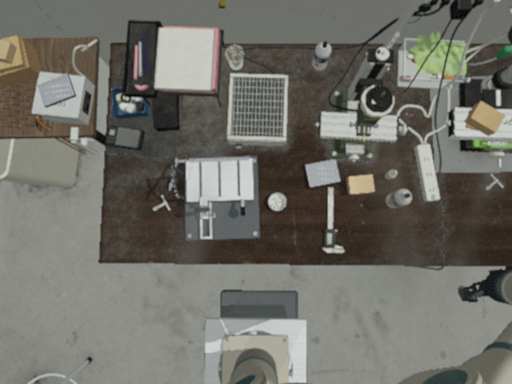

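View pics/scene0.png

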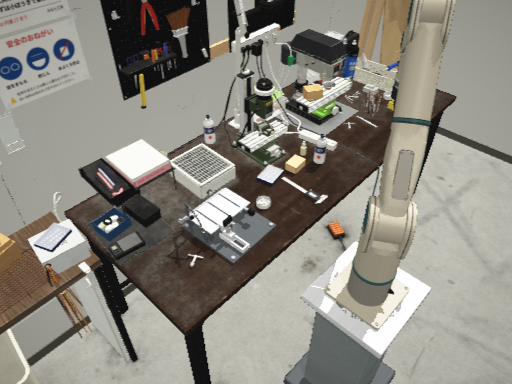

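```bash
sleep 0
```

```text
(no output)
```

View pics/t1.png

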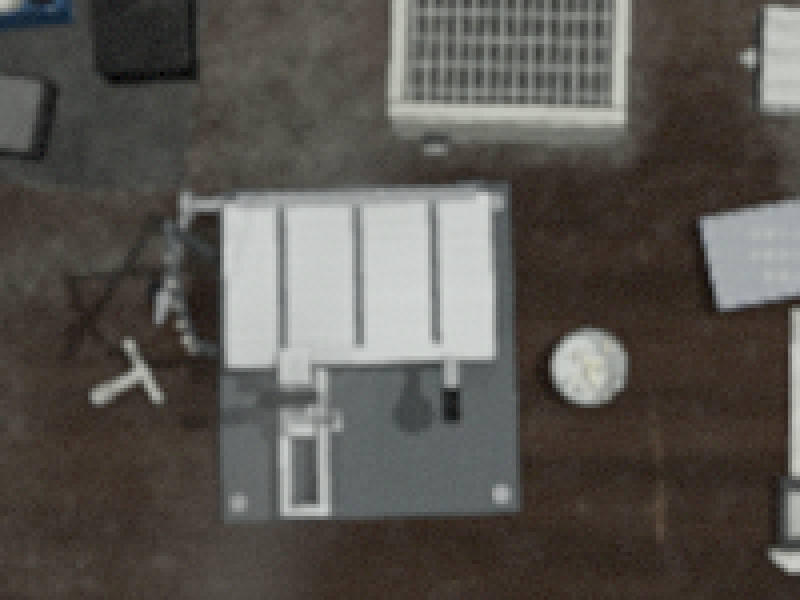

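View pics/s1.png

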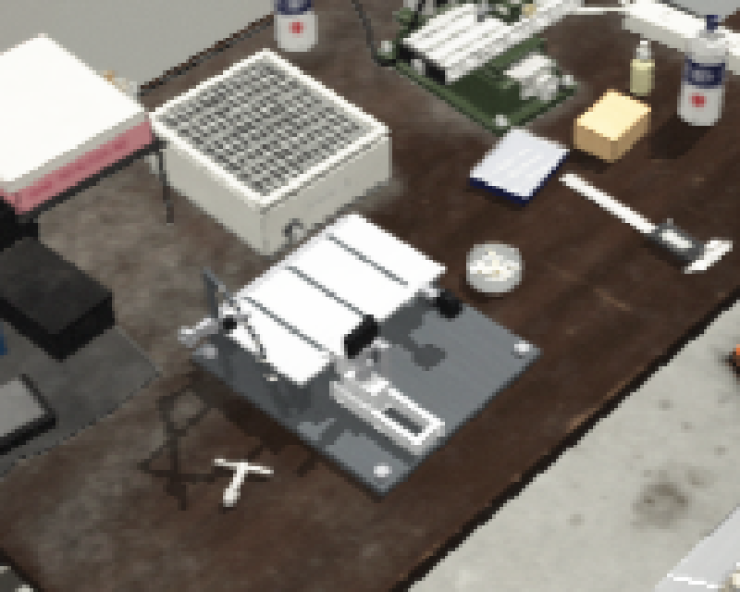

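```bash
cat > h.py <<'E'
import numpy as np
from cell import ctrl
def proj(info,X):
    X=np.atleast_2d(X);c=X@np.array(info["R"]).T+np.array(info["t"]);f=192/np.tan(np.radians(info["fovy"]/2))
    return np.c_[info["cx"]+f*c[:,0]/c[:,2],info["cy"]+f*c[:,1]/c[:,2]]
def b2w(p,P):
    P=np.atleast_2d(P).astype(float);c,s=np.cos(p[2]),np.sin(p[2])
    return np.c_[p[0]+c*P[:,0]-s*P[:,1],p[1]+s*P[:,0]+c*P[:,1],P[:,2]]
def ray(info,uv):
    R=np.array(info["R"]);f=192/np.tan(np.radians(info["fovy"]/2))
    d=R.T@np.array([(uv[0]-info["cx"])/f,(uv[1]-info["cy"])/f,1]);return -R.T@np.array(info["t"]),d/np.linalg.norm(d)
E
python3 - <<'E'
from h import *
from scipy.optimize import least_squares
T,S=ctrl.camera_info("top"),ctrl.camera_info("scene")
B=[[-190,120,12],[-190,-120,12],[80,-120,12],[-70,105,64],[-70,-105,64]]
ut=[(221,521),(519,512),(511,183),(226,370),(496,358)]
ut=(np.array(ut)+.5)/4-.5+[130,110]
Bs=[[-190,120,12],[-190,-120,12],[-70,105,64]]
us=(np.array([(378,496),(541,352),(305,382)])+.5)/3.7-.5+[130,130]
f=lambda p:np.r_[(proj(T,b2w(p,B))-ut).ravel(),(proj(S,b2w(p,Bs))-us).ravel()]
r=least_squares(f,[600,100,0],x_scale=[100,100,.1],loss='soft_l1');print(r.x,f(r.x).round(1))
np.save("p.npy",r.x);p=r.x
print(b2w(p,[[-100,50,107],[-105,-70,60],[60,0,60]]).round(0))
E
```

```text
[5.89495815e+02 1.15555407e+02 3.30737405e-02] [-0.3  0.2 -0.   0.4 -0.2 -0.  -0.1 -1.  -0.4  0.1  1.4 -1.2  1.  -0.4
 -0.9  0. ]
[[488. 162. 107.]
 [487.  42.  60.]
 [649. 118.  60.]]
```

```bash
cat >> h.py <<'E'
from scipy.spatial.transform import Rotation as Ro
def down(psi):
    "tool down, tool z along world heading psi"
    z=np.array([np.cos(psi),np.sin(psi),0]);x=np.array([0,0,-1.]);return Ro.from_matrix(np.c_[x,np.cross(z,x),z])
def cur():
    s=ctrl.read_state();return s,np.array(s["eef_pos"]),Ro.from_euler("xyz",s["tool_rot"])
def plan(P0,R0,P1,R1,n,dec=3):
    rv=(R0.inv()*R1).as_rotvec();out=[]
    # rows: interpolate; turn constant in tool frame
    for i in range(n):
        Ri=R0*Ro.from_rotvec(rv*i/n);d=Ri.inv().apply((P1-P0)/n)/750;w=np.degrees(rv/n)/6
        out.append([*d.round(dec),*w.round(2)])
    for o in out[:n]: print([float(v) for v in o])
E
python3 - <<'E'
from h import *
s,P,R=cur();print(P,R.as_matrix().round(3),s["qpos"])
z=R.as_matrix()[:,2];print("psi",np.arctan2(z[1],z[0]))
p=np.load("p.npy")
plan(P,down(np.arctan2(z[1],z[0])),np.array([520,-150,270.]),down(np.arctan2(z[1],z[0])),8)
E
```

```text
[ 292.56840335 -580.46023586  231.35339924] [[ 0.     0.893  0.45 ]
 [-0.     0.45  -0.893]
 [-1.     0.     0.   ]] [ 1.03818355  0.62834087  0.03848807  1.51739424 -0.02699756  0.99629879
 -0.02001528]
psi -1.104012723302611
[-0.006, 0.066, -0.047, 0.0, 0.0, 0.0]
[-0.006, 0.066, -0.047, 0.0, 0.0, 0.0]
[-0.006, 0.066, -0.047, 0.0, 0.0, 0.0]
[-0.006, 0.066, -0.047, 0.0, 0.0, 0.0]
[-0.006, 0.066, -0.047, 0.0, 0.0, 0.0]
[-0.006, 0.066, -0.047, 0.0, 0.0, 0.0]
[-0.006, 0.066, -0.047, 0.0, 0.0, 0.0]
[-0.006, 0.066, -0.047, 0.0, 0.0, 0.0]
```

```bash
python3 - <<'E'
from h import *
s,P,R=cur()
plan(P,down(-1.104),np.array([510,-200,280.]),down(-1.104+np.radians(48)),8)
E
```

```text
[-0.008, 0.061, -0.04, -1.0, 0.0, 0.0]
[-0.008, 0.065, -0.034, -1.0, 0.0, 0.0]
[-0.008, 0.068, -0.027, -1.0, 0.0, 0.0]
[-0.008, 0.07, -0.02, -1.0, 0.0, 0.0]
[-0.008, 0.072, -0.012, -1.0, 0.0, 0.0]
[-0.008, 0.073, -0.004, -1.0, 0.0, 0.0]
[-0.008, 0.073, 0.003, -1.0, 0.0, 0.0]
[-0.008, 0.072, 0.011, -1.0, 0.0, 0.0]
```

>>> servo_tool:
  rows:
    - {"dx":-0.008,"dy":0.061,"dz":-0.04,"wx":-1,"wy":0,"wz":0,"fingers":0}
    - {"dx":-0.008,"dy":0.065,"dz":-0.034,"wx":-1,"wy":0,"wz":0,"fingers":0}
    - {"dx":-0.008,"dy":0.068,"dz":-0.027,"wx":-1,"wy":0,"wz":0,"fingers":0}
    - {"dx":-0.008,"dy":0.07,"dz":-0.02,"wx":-1,"wy":0,"wz":0,"fingers":0}
    - {"dx":-0.008,"dy":0.072,"dz":-0.012,"wx":-1,"wy":0,"wz":0,"fingers":0}

```text
clock: 1.27
eef_pos: [428.9, -341.0, 261.8]
tool_rot: [-0.138, 1.57, -0.715]
force: [1.7, -0.8, 0.5]
width: 85.5
```

>>> servo_tool:
  rows:
    - {"dx":-0.008,"dy":0.073,"dz":-0.004,"wx":-1,"wy":0,"wz":0,"fingers":0}
    - {"dx":-0.008,"dy":0.073,"dz":0.003,"wx":-1,"wy":0,"wz":0,"fingers":0}
    - {"dx":-0.008,"dy":0.072,"dz":0.011,"wx":-1,"wy":0,"wz":0,"fingers":0}

```text
clock: 1.65
eef_pos: [510.8, -198.6, 279.8]
tool_rot: [-0.285, 1.57, -0.548]
force: [1.0, -0.4, 0.4]
width: 85.1
```

```bash
python3 - <<'E'
from h import *
s,P,R=cur();z=R.as_matrix()[:,2];psi=np.arctan2(z[1],z[0]);print(s["clock"],P,psi,R.as_matrix()[:,0],s["qpos"],s["force"])
plan(P,R,np.array([450,110,300.]),down(0.033),6)
i=ctrl.camera_info("wrist");Rw=R.as_matrix()
C=-np.array(i["R"]).T@i["t"];print("cam in tool",Rw.T@(C-P)); print((np.array(i["R"])@Rw).round(3))
E
```

```text
1.65 [ 510.80215616 -198.56256854  279.83379596] -0.26304141573007306 [ 7.22080150e-04 -4.40654167e-04 -9.99999642e-01] [ 0.47633568  0.43406124 -0.22862658  1.73842665  0.11520048  0.9813392
 -0.05892627] [ 1.0471185  -0.42888839  0.44924442]
[-0.005, 0.063, -0.031, -0.47, 0.0, 0.0]
[-0.005, 0.064, -0.028, -0.47, 0.0, 0.0]
[-0.005, 0.065, -0.025, -0.47, 0.0, 0.0]
[-0.004, 0.067, -0.021, -0.47, 0.0, 0.0]
[-0.004, 0.068, -0.018, -0.47, 0.0, 0.0]
[-0.004, 0.068, -0.015, -0.47, 0.0, 0.0]
cam in tool [-142.26211614   66.6508686     0.74533881]
[[-0.    -0.002  1.   ]
 [-0.268 -0.964 -0.002]
 [ 0.964 -0.268 -0.   ]]
```

>>> servo_tool:
  rows:
    - {"dx":-0.005,"dy":0.07,"dz":-0.026,"wx":-0.47,"wy":0,"wz":0,"fingers":0}
    - {"dx":-0.005,"dy":0.072,"dz":-0.022,"wx":-0.47,"wy":0,"wz":0,"fingers":0}
    - {"dx":-0.005,"dy":0.073,"dz":-0.018,"wx":-0.47,"wy":0,"wz":0,"fingers":0}
    - {"dx":-0.004,"dy":0.074,"dz":-0.015,"wx":-0.47,"wy":0,"wz":0,"fingers":0}
    - {"dx":-0.004,"dy":0.075,"dz":-0.011,"wx":-0.47,"wy":0,"wz":0,"fingers":0}

```text
clock: 2.28
eef_pos: [487.2, 83.0, 297.0]
tool_rot: [-0.054, 1.57, -0.073]
force: [1.4, 0.7, -0.4]
width: 85.6
```

>>> servo_tool:
  rows:
    - {"dx":-0.004,"dy":0.07,"dz":-0.008,"wx":-0.47,"wy":0,"wz":0,"fingers":0}
    - {"dx":0,"dy":0,"dz":0,"wx":0,"wy":0,"wz":0,"fingers":0}

```text
clock: 2.52
eef_pos: [481.7, 139.3, 300.3]
tool_rot: [1.158, 1.567, 1.196]
force: [0.4, -0.8, -0.6]
width: 85.5
```

```bash
cat > shot.py <<'E'
import sys
from h import *
import cv2,pickle
tag=sys.argv[1]
s,P,R=cur();i=ctrl.camera_info("wrist");im=ctrl.get_image("wrist")
pickle.dump(i,open(f"pics/{tag}.pkl","wb"))
cv2.imwrite(f"pics/{tag}.png",cv2.resize(im[:,:,::-1],None,fx=1.5625,fy=1.5625,interpolation=3))
cv2.imwrite(f"pics/{tag}_raw.png",im[:,:,::-1])
z=R.as_matrix()[:,2];print(s["clock"],P,np.arctan2(z[1],z[0]),s["force"],s["width"])
p=np.load("p.npy")
print((proj(i,b2w(p,[[-100,50,107],[-105,-70,60],[60,0,60],[-190,120,12],[-190,-120,12],[80,-120,12],[80,120,12],[-70,105,64],[-70,-105,64]]))*1.5625).round(0).tolist())
E
python3 shot.py w1
```

```text
2.525 [481.71293717 139.28448727 300.28845125] 0.03772668392236687 [ 0.43377637 -0.76062008 -0.55194204] 85.5345692534774
[[410.0, 231.0], [403.0, 348.0], [580.0, 279.0], [315.0, 145.0], [326.0, 373.0], [568.0, 373.0], [595.0, 146.0], [444.0, 160.0], [438.0, 383.0]]
```

View pics/w1.png

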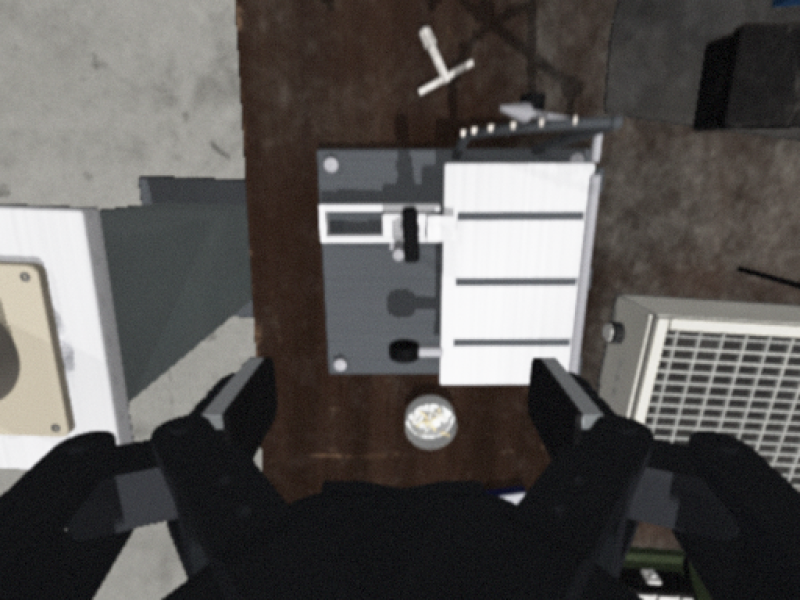

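```bash
python3 - <<'E'
from h import *
import pickle,cv2
from scipy.optimize import least_squares
T,S=ctrl.camera_info("top"),ctrl.camera_info("scene");W=pickle.load(open("pics/w1.pkl","rb"))
im=cv2.imread("pics/w1_raw.png")
cv2.imwrite("pics/w1c.png",cv2.resize(im[60:250,195:395],None,fx=4,fy=4,interpolation=3)[:,:,:][:600] if 0 else cv2.resize(im[60:250,195:395],None,fx=3.1,fy=3.1,interpolation=3))
B=[[-190,120,12],[-190,-120,12],[80,-120,12],[-70,105,64],[-70,-105,64]]
ut=(np.array([(221,521),(519,512),(511,183),(226,370),(496,358)])+.5)/4-.5+[130,110]
Bs=[[-190,120,12],[-190,-120,12],[-70,105,64]]
us=(np.array([(378,496),(541,352),(305,382)])+.5)/3.7-.5+[130,130]
Bw=[[-190,120,12],[-190,-120,12],[-70,105,64],[-70,-105,64],[-105,-70,60]]
uw=(np.array([(317,150),(331,374),(443,161),(439,384),(404,350)])+.5)/1.5625-.5
f=lambda p:np.r_[(proj(T,b2w(p,B))-ut).ravel(),(proj(S,b2w(p,Bs))-us).ravel(),(proj(W,b2w(p,Bw))-uw).ravel()]
r=least_squares(f,[600,100,0],x_scale=[100,100,.1],loss='soft_l1');print(r.x,f(r.x).round(1))
g=lambda p:(proj(W,b2w(p,Bw))-uw).ravel()
q=least_squares(g,r.x,x_scale=[100,100,.1]);print("wrist only",q.x,q.fun.round(1))
np.save("p.npy",r.x);p=r.x
print(b2w(p,[[-100,50,107],[-105,-70,60],[60,0,60]]).round(1))
E
```

```text
[5.90056322e+02 1.15276950e+02 4.02263061e-02] [ 0.2  0.3  0.5 -0.  -0.3 -0.4  0.2 -1.  -0.1 -0.3  1.8 -1.4  0.9 -0.8
 -0.7 -0.1 -1.3 -1.7 -2.2  0.2  0.9  0.3  0.4 -0.  -0.  -0.3]
wrist only [5.90630485e+02 1.15448748e+02 4.62045236e-02] [-1.4 -1.  -1.5  0.8  0.8  0.5  1.1  0.1  0.6  0. ]
[[488.1 161.2 107. ]
 [488.   41.1  60. ]
 [650.  117.7  60. ]]
```

View pics/w1c.png

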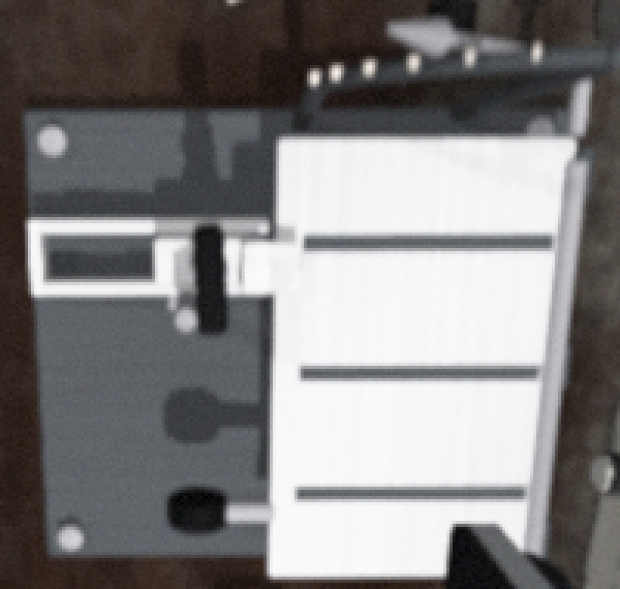

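```bash
python3 - <<'E'
from h import *
import pickle
W=pickle.load(open("pics/w1.pkl","rb"));p=np.load("p.npy")
print(proj(W,b2w(p,[[-100,50,119],[-100,71,119],[-100,29,119],[-100,29,100]])),"obs",195+208/3.1,60+226/3.1,60+332/3.1)
s,P,R=cur()
T=b2w(p,[-100,50,90])[0]
plan(P,R,T+[0,0,60],down(p[2]),3);print()
plan(P,R,T,down(p[2]),5)
E
```

```text
[[262.57176424 150.00142468]
 [262.59467955 132.12179453]
 [262.54962236 167.27758979]
 [262.23351965 164.33926651]] obs 262.0967741935484 132.90322580645162 167.09677419354838
[0.067, 0.011, 0.003, -0.02, 0.0, -0.0]
[0.067, 0.011, 0.003, -0.02, 0.0, -0.0]
[0.067, 0.011, 0.003, -0.02, 0.0, -0.0]

[0.056, 0.007, 0.002, -0.01, 0.0, -0.0]
[0.056, 0.007, 0.002, -0.01, 0.0, -0.0]
[0.056, 0.007, 0.002, -0.01, 0.0, -0.0]
[0.056, 0.007, 0.002, -0.01, 0.0, -0.0]
[0.056, 0.007, 0.002, -0.01, 0.0, -0.0]
```

>>> servo_tool:
  rows:
    - {"dx":0.056,"dy":0.014,"dz":0.004,"wx":-0.03,"fingers":0,"wy":0,"wz":0}
    - {"dx":0.056,"dy":0.012,"dz":0.003,"wx":0,"fingers":0,"wy":0,"wz":0}
    - {"dx":0.056,"dy":0.003,"dz":0,"wx":0,"fingers":0,"wy":0,"wz":0}
    - {"dx":0.056,"dy":0,"dz":0,"wx":0,"fingers":0,"wy":0,"wz":0}
    - {"dx":0.056,"dy":0,"dz":0,"wx":0,"fingers":0,"wy":0,"wz":0}

```text
clock: 3.2
eef_pos: [487.8, 153.6, 88.3]
tool_rot: [-1.035, 1.569, -1.006]
force: [0.2, 0.3, -0.1]
width: 85.5
```

>>> servo_tool:
  rows:
    - {"dx":0,"dy":0,"dz":0,"wx":0,"wy":0,"wz":0,"fingers":0.6}
    - {"dx":0,"dy":0,"dz":0,"wx":0,"wy":0,"wz":0,"fingers":0.6}

```text
clock: 3.45
eef_pos: [488.1, 155.3, 90.7]
tool_rot: [-0.024, 1.569, 0.007]
force: [0.1, -1.1, -0.2]
width: 51.6
```

```bash
python3 shot.py w2
```

```text
3.45 [488.10212657 155.25800012  90.66093788] 0.030672494252206764 [ 0.10292761 -1.09904096 -0.17986065] 51.56696588231402
[[401.0, 367.0], [394.0, 542.0], [748.0, 417.0], [218.0, 155.0], [265.0, 544.0], [682.0, 539.0], [762.0, 149.0], [477.0, 187.0], [462.0, 602.0]]
```

View pics/w2.png

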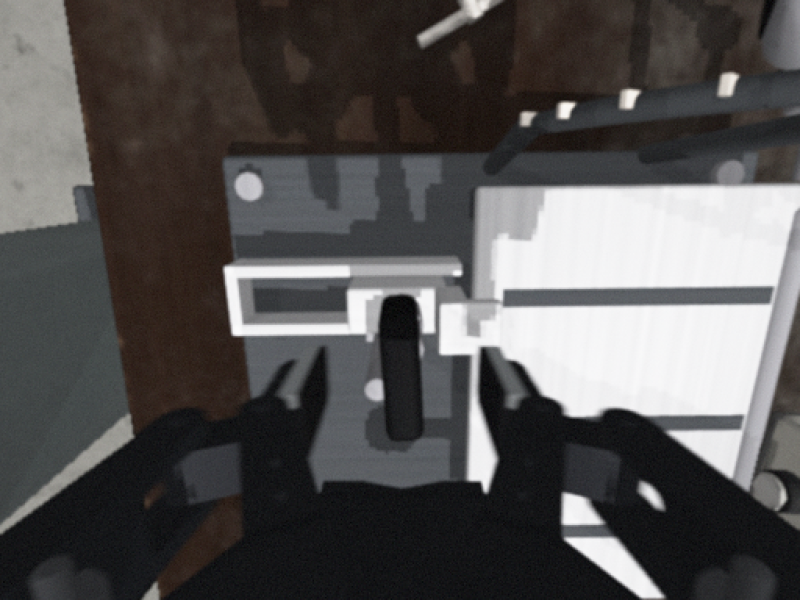

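>>> servo_tool:
  rows:
    - {"dx":0,"dy":0.008,"dz":0,"wx":-0.08,"wy":0,"wz":0,"fingers":0.6}
    - {"dx":0,"dy":0,"dz":0,"wx":0,"wy":0,"wz":0,"fingers":1}
    - {"dx":0,"dy":0,"dz":0,"wx":0,"wy":0,"wz":0,"fingers":1}
    - {"dx":0,"dy":0,"dz":0,"wx":0,"wy":0,"wz":0,"fingers":1}
    - {"dx":0,"dy":0,"dz":0,"wx":0,"wy":0,"wz":0,"fingers":1}

```text
clock: 4.12
eef_pos: [487.6, 162.8, 90.8]
tool_rot: [0.449, 1.568, 0.491]
force: [-1.5, 1.3, 5.3]
width: 11.3
```

```bash
python3 shot.py w3
```

```text
4.125 [487.58133821 162.79648319  90.75582337] 0.04131277548602033 [-1.5104837   1.31013535  5.26278136] 11.292981973890985
[[402.0, 387.0], [392.0, 554.0], [743.0, 434.0], [222.0, 169.0], [264.0, 552.0], [677.0, 551.0], [760.0, 169.0], [478.0, 207.0], [459.0, 614.0]]
```

View pics/w3.png

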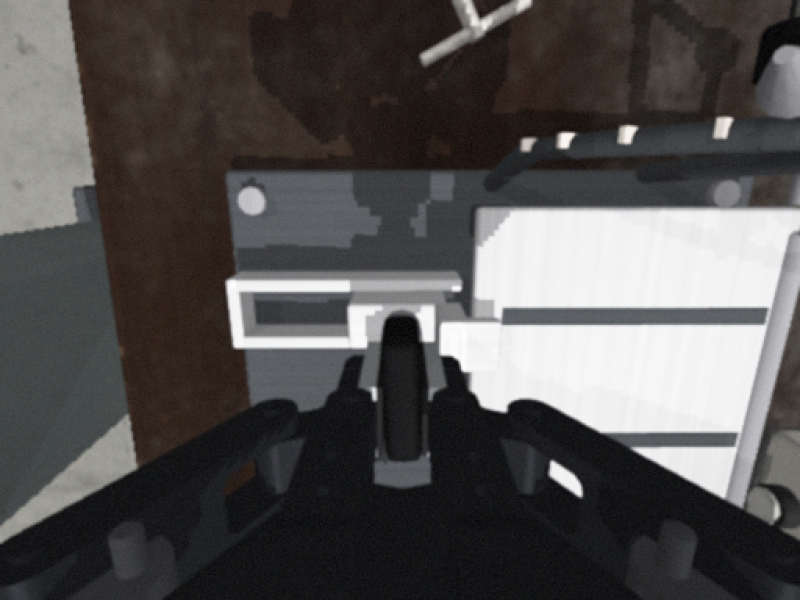

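>>> servo_tool:
  rows:
    - {"dx":0,"dy":0,"dz":0,"wx":-1,"wy":0,"wz":0,"fingers":1}
    - {"dx":0,"dy":0,"dz":0,"wx":-1,"wy":0,"wz":0,"fingers":1}
    - {"dx":0,"dy":0,"dz":0,"wx":-1,"wy":0,"wz":0,"fingers":1}
    - {"dx":0,"dy":0,"dz":0,"wx":-1,"wy":0,"wz":0,"fingers":1}
    - {"dx":0,"dy":0,"dz":0,"wx":-1,"wy":0,"wz":0,"fingers":1}

```text
clock: 4.8
eef_pos: [487.5, 162.8, 90.8]
tool_rot: [-0.112, 1.568, 0.456]
force: [-1.0, 0.3, 6.3]
width: 11.3
```

>>> servo_tool:
  rows:
    - {"dx":0,"dy":0,"dz":0,"wx":-1,"wy":0,"wz":0,"fingers":1}
    - {"dx":0,"dy":0,"dz":0,"wx":-1,"wy":0,"wz":0,"fingers":1}
    - {"dx":0,"dy":0,"dz":0,"wx":-1,"wy":0,"wz":0,"fingers":1}
    - {"dx":0,"dy":0,"dz":0,"wx":-1,"wy":0,"wz":0,"fingers":1}
    - {"dx":0,"dy":0,"dz":0,"wx":-1,"wy":0,"wz":0,"fingers":1}

```text
clock: 5.42
eef_pos: [487.4, 162.7, 90.8]
tool_rot: [-0.683, 1.569, 0.408]
force: [-0.8, 0.8, 5.6]
width: 11.1
```

```bash
python3 - <<'E'
from h import *
s,P,R=cur();z=R.as_matrix()[:,2];print(P,np.arctan2(z[1],z[0]),s["qpos"],s["force"],s["torque"],s["width"])
E
```

```text
[487.40920444 162.68233796  90.79440607] 1.0913230785486816 [-0.00771433  0.70995766 -0.56063543  2.0085807   0.65539915  0.60503991
  0.07619973] [-0.84487923  0.81378759  5.60573408] [ 0.1138945   0.34777049 -0.05438285] 11.07705374633944
```

>>> servo_tool:
  rows:
    - {"dx":0,"dy":0,"dz":0,"wx":-1,"wy":0,"wz":0,"fingers":1}
    - {"dx":0,"dy":0,"dz":0,"wx":-1,"wy":0,"wz":0,"fingers":1}
    - {"dx":0,"dy":0,"dz":0,"wx":-1,"wy":0,"wz":0,"fingers":1}
    - {"dx":0,"dy":0,"dz":0,"wx":-0.7,"wy":0,"wz":0,"fingers":1}
    - {"dx":0,"dy":0,"dz":0,"wx":0,"wy":0,"wz":0,"fingers":1}

```text
clock: 6.05
eef_pos: [487.4, 162.6, 90.8]
tool_rot: [-0.799, 1.569, 0.674]
force: [-1.5, -0.2, 7.6]
width: 11.2
```

```bash
python3 - <<'E'
from h import *
p=np.load("p.npy")
s,P,R=cur();z=R.as_matrix()[:,2];print(P,np.arctan2(z[1],z[0])-p[2],s["qpos"],s["force"],s["torque"],s["width"])
d=-np.array([np.cos(p[2]),np.sin(p[2]),0]);print(R.inv().apply(d*6)/750)
E
```

```text
[487.37892826 162.58945447  90.78720549] 1.4333233696440901 [ 0.0560352   0.73712323 -0.66436709  2.00662577  0.7480083   0.6545224
  0.37040032] [-1.50788368 -0.21248992  7.58640456] [ 0.19915194  0.39310182 -0.57049662] 11.198662606571045
[-1.20894514e-05  7.92451463e-03 -1.09632189e-03]
```

>>> servo_tool:
  rows:
    - {"dx":0,"dy":0.0085,"dz":-0.0012,"wx":0,"wy":0,"wz":0,"fingers":1}
    - {"dx":0,"dy":0.0085,"dz":-0.0012,"wx":0,"wy":0,"wz":0,"fingers":1}
    - {"dx":0,"dy":0.0085,"dz":-0.0012,"wx":0,"wy":0,"wz":0,"fingers":1}
    - {"dx":0,"dy":0.0085,"dz":-0.0012,"wx":0,"wy":0,"wz":0,"fingers":1}
    - {"dx":0,"dy":0,"dz":0,"wx":0,"wy":0,"wz":0,"fingers":1}

```text
clock: 6.68
eef_pos: [462.0, 161.5, 90.8]
tool_rot: [-1.014, 1.568, 0.46]
force: [0.4, 0.6, 8.2]
width: 11.2
```

Moving freely; go the rest plus a small push against the stop.

>>> servo_tool:
  rows:
    - {"dx":0,"dy":0.005,"dz":-0.0007,"wx":0,"wy":0,"wz":0,"fingers":1}
    - {"dx":0,"dy":0.004,"dz":-0.0006,"wx":0,"wy":0,"wz":0,"fingers":1}
    - {"dx":0,"dy":0,"dz":0,"wx":0,"wy":0,"wz":0,"fingers":1}

```text
clock: 7.05
eef_pos: [457.0, 161.3, 90.8]
tool_rot: [-1.083, 1.565, 0.39]
force: [3.9, 0.5, 6.8]
width: 11.1
```

```bash
python3 shot.py w4; python3 - <<'E'
from h import *
import cv2
p=np.load("p.npy")
s,P,R=cur();z=R.as_matrix()[:,2];print(P,np.arctan2(z[1],z[0])-p[2],s["force"],s["torque"])
for n in("scene","top"):
    im=ctrl.get_image(n)[:,:,::-1];c=im[130:290,130:330] if n=="scene" else im[110:260,130:330]
    cv2.imwrite(f"pics/{n}4.png",cv2.resize(c,None,fx=3.7,fy=3.7,interpolation=3))
E
```

```text
7.05 [456.96346921 161.27785929  90.80912253] 1.4730297309845903 [3.87049258 0.49817791 6.77730366] 11.06812427132698
[[415.0, 465.0], [153.0, 419.0], [361.0, 659.0], [523.0, 171.0], [63.0, 237.0], [201.0, 621.0], [548.0, 583.0], [538.0, 443.0], [99.0, 497.0]]
[456.9259918  161.26264671  90.80307312] 1.4329284501591144 [4.72312232 0.13472884 5.94901313] [ 0.09654954 -0.86533834 -0.59465159]
```

View pics/scene4.png

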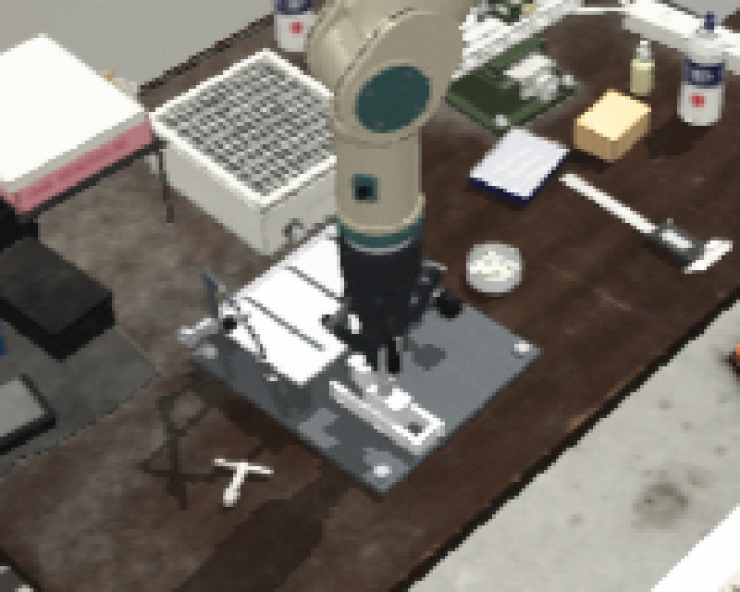

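View pics/w4.png

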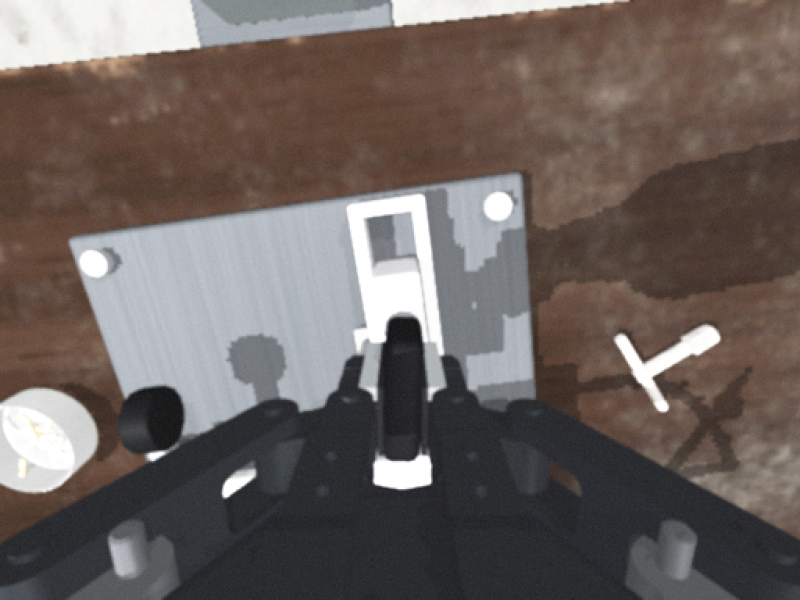

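>>> servo_tool:
  rows:
    - {"dx":0,"dy":0.004,"dz":-0.0006,"wx":0,"wy":0,"wz":0,"fingers":1}
    - {"dx":0,"dy":0,"dz":0,"wx":0,"wy":0,"wz":0,"fingers":1}

```text
clock: 7.45
eef_pos: [456.4, 161.3, 90.9]
tool_rot: [-1.11, 1.562, 0.363]
force: [10.0, 1.4, 1.0]
width: 11.2
```

>>> servo_tool:
  rows:
    - {"dx":0,"dy":-0.004,"dz":0,"wx":0.1,"wy":0,"wz":0,"fingers":0.6}
    - {"dx":0,"dy":0,"dz":0,"wx":0,"wy":0,"wz":0,"fingers":0.6}
    - {"dx":-0.05,"dy":0,"dz":0,"wx":0,"wy":0,"wz":0,"fingers":0.6}
    - {"dx":-0.08,"dy":0,"dz":0,"wx":0,"wy":0,"wz":0,"fingers":0.6}
    - {"dx":-0.06,"dy":0,"dz":0,"wx":0,"wy":0,"wz":0,"fingers":0.6}

```text
clock: 8.07
eef_pos: [453.2, 160.0, 233.6]
tool_rot: [1.917, 1.57, -2.9]
force: [2.0, 0.2, -0.5]
width: 34.5
```

```bash
python3 shot.py w5;python3 - <<'E'
from h import *
p=np.load("p.npy");s,P,R=cur();print(s["qpos"])
plan(P,R,b2w(p,[-105,-70,130])[0],down(p[2]+np.pi/2),5,4)
E
```

```text
8.075 [453.24831017 160.04925575 233.60590732] 1.466232781638137 [ 2.01750308  0.19263574 -0.47171316] 34.54451723161833
[[411.0, 329.0], [258.0, 323.0], [379.0, 485.0], [477.0, 176.0], [196.0, 219.0], [269.0, 483.0], [504.0, 453.0], [484.0, 335.0], [225.0, 371.0]]
[ 0.20710147  0.49932999 -0.87709992  1.95013379  0.48793599  0.90941334
  0.54878593]
[0.0289, -0.0117, -0.0312, -0.28, 0.0, 0.01]
[0.0289, -0.0109, -0.0316, -0.28, 0.0, 0.01]
[0.0289, -0.01, -0.0318, -0.28, 0.0, 0.01]
[0.0289, -0.0091, -0.0321, -0.28, 0.0, 0.01]
[0.0289, -0.0082, -0.0323, -0.28, 0.0, 0.01]
```

View pics/w5.png

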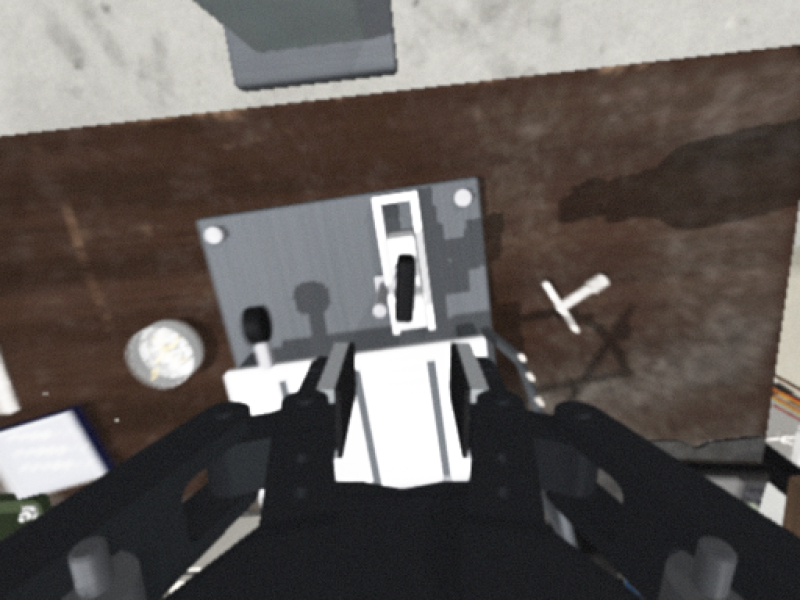

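>>> servo_tool:
  rows:
    - {"dx":0.029,"dy":-0.0117,"dz":-0.0312,"wx":-0.28,"wy":0,"wz":0,"fingers":0.5}
    - {"dx":0.029,"dy":-0.0109,"dz":-0.0316,"wx":-0.28,"wy":0,"wz":0,"fingers":0.5}
    - {"dx":0.029,"dy":-0.01,"dz":-0.0318,"wx":-0.28,"wy":0,"wz":0,"fingers":0.5}
    - {"dx":0.029,"dy":-0.0091,"dz":-0.032,"wx":-0.28,"wy":0,"wz":0,"fingers":0.5}
    - {"dx":0.027,"dy":-0.0082,"dz":-0.0323,"wx":-0.28,"wy":0,"wz":0,"fingers":0.5}

```text
clock: 8.75
eef_pos: [484.9, 38.2, 123.7]
tool_rot: [1.757, 1.569, -2.913]
force: [0.7, -0.5, 0.5]
width: 42.7
```

>>> servo_tool:
  rows:
    - {"dx":0,"dy":0,"dz":0,"wx":0,"wy":0,"wz":0,"fingers":0.5}

```text
clock: 8.88
eef_pos: [484.1, 36.8, 123.0]
tool_rot: [1.844, 1.565, -2.83]
force: [-0.8, 0.9, 0.9]
width: 42.6
```

```bash
python3 shot.py w6;python3 - <<'E'
from h import *
p=np.load("p.npy");s,P,R=cur();print(s["qpos"])
plan(P,R,b2w(p,[-105,-70,41])[0],down(p[2]+np.pi/2),3,4)
E
```

```text
8.875 [484.14063623  36.8241924  123.03256336] 1.608527068228864 [-0.82450569  0.87602421  0.87124756] 42.61408347360857
[[710.0, 366.0], [413.0, 318.0], [526.0, 572.0], [746.0, 147.0], [323.0, 149.0], [343.0, 535.0], [669.0, 534.0], [747.0, 383.0], [346.0, 384.0]]
[ 0.36988963  0.67761711 -0.76679486  2.0516938   0.73101252  0.70805647
  0.73708804]
[0.037, -0.0015, 0.0009, -0.0, 0.0, -0.01]
[0.037, -0.0015, 0.0009, -0.0, 0.0, -0.01]
[0.037, -0.0015, 0.0009, -0.0, 0.0, -0.01]
```

View pics/w6.png

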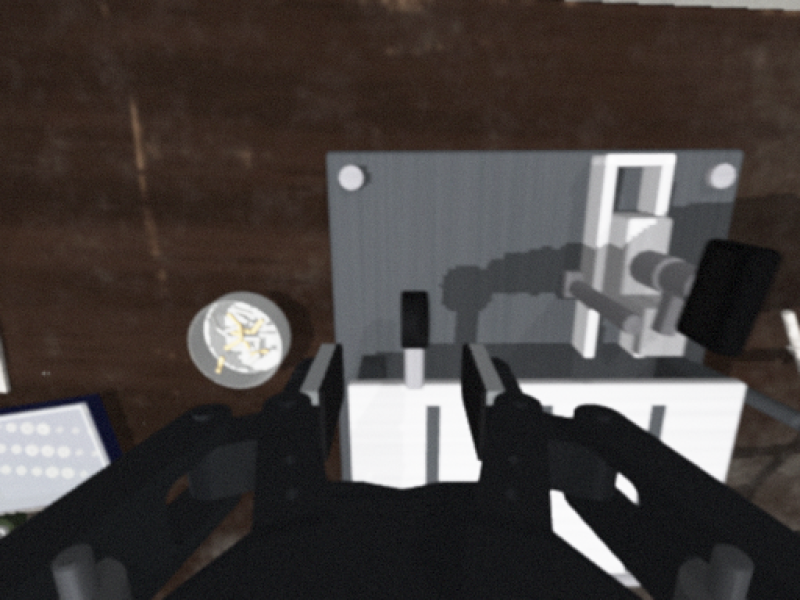

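>>> servo_tool:
  rows:
    - {"dx":0.03,"dy":-0.003,"dz":0.003,"wx":0,"wy":0,"wz":0,"fingers":0.5}
    - {"dx":0.04,"dy":-0.001,"dz":0,"wx":0,"wy":0,"wz":0,"fingers":0.5}
    - {"dx":0.039,"dy":0,"dz":0,"wx":0,"wy":0,"wz":0,"fingers":0.5}
    - {"dx":0,"dy":0,"dz":0,"wx":0,"wy":0,"wz":0,"fingers":0.5}

```text
clock: 9.43
eef_pos: [487.7, 42.9, 42.6]
tool_rot: [1.435, 1.568, 3.049]
force: [0.3, 0.9, -0.1]
width: 42.7
```

```bash
python3 shot.py w7
```

```text
9.425 [487.66773008  42.87368418  42.58980817] 1.6137728583734934 [ 0.3271194   0.88044794 -0.06060757] 42.71246880079622
[[938.0, 511.0], [401.0, 388.0], [563.0, 733.0], [897.0, 127.0], [270.0, 126.0], [310.0, 648.0], [744.0, 647.0], [915.0, 487.0], [298.0, 486.0]]
```

View pics/w7.png

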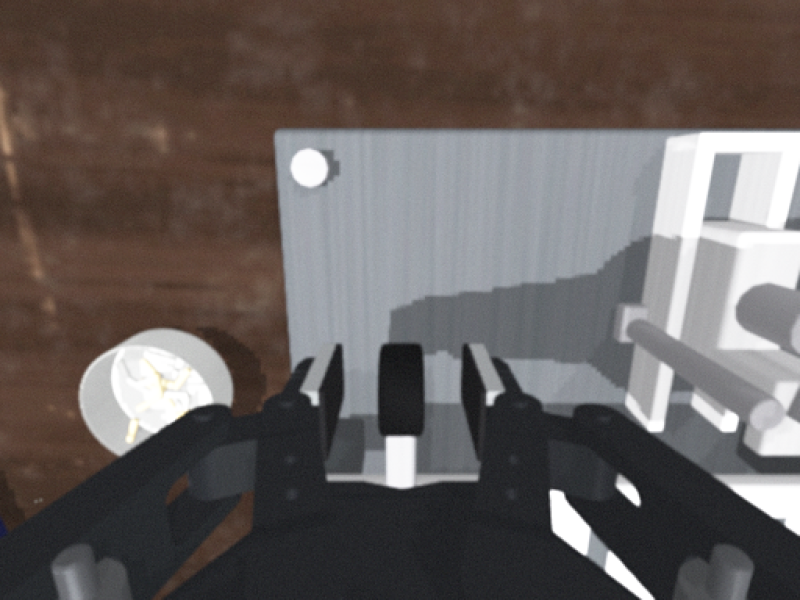

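>>> servo_tool:
  rows:
    - {"dx":0,"dy":0,"dz":0,"wx":0,"wy":0,"wz":0,"fingers":1}
    - {"dx":0,"dy":0,"dz":0,"wx":0,"wy":0,"wz":0,"fingers":1}
    - {"dx":0,"dy":0,"dz":0,"wx":0,"wy":0,"wz":0,"fingers":1}
    - {"dx":0,"dy":0,"dz":0,"wx":0,"wy":0,"wz":0,"fingers":1}

```text
clock: 9.98
eef_pos: [489.8, 42.6, 44.5]
tool_rot: [-1.095, 1.568, 0.517]
force: [-1.6, 0.5, 6.0]
width: 13.0
```

```bash
python3 - <<'E'
from h import *
import pickle,cv2
p=np.load("p.npy");s,P,R=cur();print(P,s["force"],s["width"])
W=pickle.load(open("pics/w1.pkl","rb"));T,S=ctrl.camera_info("top"),ctrl.camera_info("scene")
for a in np.arange(.5,.96,.05):
    X=b2w(p,[60-152*np.cos(a),134,60+152*np.sin(a)])
    print(round(a,2),"w1c",((proj(W,X)-[195,60]+.5)*3.1-.5).round(0)[0],"t",((proj(T,X)-[130,110]+.5)*4-.5).round(0)[0],"s",((proj(S,X)-[130,130]+.5)*3.7-.5).round(0)[0])
a=cv2.imread("pics/scene0.png");b=cv2.imread("pics/top0.png")
A=cv2.resize(a[185:245,170:230],None,fx=8,fy=8,interpolation=3)
B=cv2.resize(b[145:205,145:185],None,fx=8,fy=8,interpolation=3);cv2.imwrite("pics/st.png",np.hstack([A,B]))
w=cv2.imread("pics/w1_raw.png");cv2.imwrite("pics/wt.png",cv2.resize(w[55:130,280:400],None,fx=6,fy=6,interpolation=3))
for x in (T,S):
  print(proj(x,b2w(p,[[60,134,60]])))
E
```

```text
[489.75837108  42.55187051  44.51433208] [-1.55779278  0.54460564  6.04112523] 12.980113315254568
0.5 w1c [289.  40.] t [170. 363.] s [277. 352.]
0.55 w1c [303.  38.] t [168. 357.] s [274. 345.]
0.6 w1c [318.  35.] t [166. 350.] s [270. 338.]
0.65 w1c [335.  32.] t [165. 343.] s [266. 331.]
0.7 w1c [353.  29.] t [163. 336.] s [262. 324.]
0.75 w1c [373.  26.] t [161. 328.] s [258. 317.]
0.8 w1c [394.  24.] t [159. 320.] s [253. 310.]
0.85 w1c [417.  21.] t [157. 311.] s [249. 303.]
0.9 w1c [441.  18.] t [156. 302.] s [244. 297.]
0.95 w1c [467.  15.] t [154. 293.] s [239. 290.]
[[176.89649469 160.83736344]]
[[180.89278057 220.45508384]]
```

View pics/st.png

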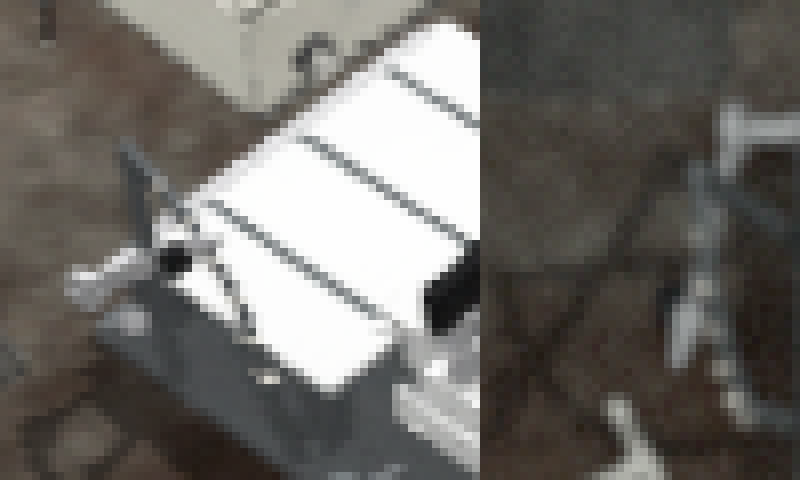

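View pics/wt.png

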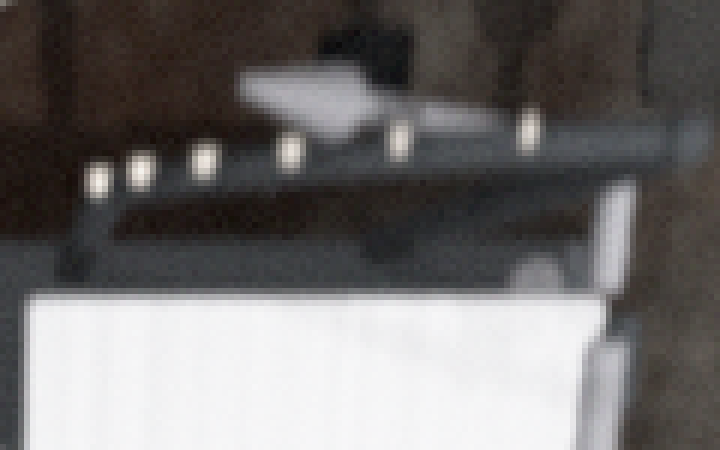

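```bash
python3 - <<'E'
from h import *
import pickle
p=np.load("p.npy");W=pickle.load(open("pics/w1.pkl","rb"))
print("hinge end pred w1 raw",proj(W,b2w(p,[[60,105,60],[60,134,60],[60,105,64],[-70,105,64],[60,140,60]])), "plate left far corner obs wt(605,295)->",280+605/6,55+295/6, "hinge stub", 280+615/6,55+185/6)
a=np.linspace(0,.7,10);
print(np.c_[-np.diff(165*np.sin(a))/750,-np.diff(165*(1-np.cos(a)))/750].round(4))
E
```

```text
hinge end pred w1 raw [[380.12450793 102.82103731]
 [382.66891066  79.89736772]
 [381.43929603 102.72871567]
 [284.19287429 103.13503202]
 [383.2089994   75.03146514]] plate left far corner obs wt(605,295)-> 380.8333333333333 104.16666666666666 hinge stub 382.5 85.83333333333333
[[-0.0171 -0.0007]
 [-0.017  -0.002 ]
 [-0.0168 -0.0033]
 [-0.0165 -0.0046]
 [-0.0161 -0.0059]
 [-0.0156 -0.0071]
 [-0.015  -0.0083]
 [-0.0143 -0.0094]
 [-0.0135 -0.0105]]
```

>>> servo_tool:
  rows:
    - {"dx":-0.0171,"dy":-0.0007,"dz":0,"wx":0,"wy":0,"wz":0,"fingers":1}
    - {"dx":-0.017,"dy":-0.002,"dz":0,"wx":0,"wy":0,"wz":0,"fingers":1}
    - {"dx":-0.0168,"dy":-0.0033,"dz":0,"wx":0,"wy":0,"wz":0,"fingers":1}
    - {"dx":-0.0165,"dy":-0.0046,"dz":0,"wx":0,"wy":0,"wz":0,"fingers":1}
    - {"dx":0,"dy":0,"dz":0,"wx":0,"wy":0,"wz":0,"fingers":1}

```text
clock: 10.6
eef_pos: [498.5, 42.9, 95.0]
tool_rot: [-0.984, 1.566, 0.628]
force: [3.7, 3.0, -4.3]
width: 12.6
```

```bash
cat > ang.py <<'E'
from h import *
p=np.load("p.npy");s,P,R=cur();x=R.as_matrix()[:,0]
G=P-0*x;c,si=np.cos(p[2]),np.sin(p[2]);d=G-[p[0],p[1],0];b=np.array([c*d[0]+si*d[1],-si*d[0]+c*d[1],d[2]])
print(s["clock"],"tcp base",b.round(1),"F",s["force"].round(1),s["torque"].round(2),s["width"],"toolx",x.round(3))
g=b+[0,0,15.5]; print("ang",np.arctan2(g[2]-60,60-g[0]-2),"rad",np.hypot(g[2]-60,58-g[0]),s["qpos"].round(2))
E
python3 ang.py
```

```text
10.6 tcp base [-94.4 -68.6  95. ] F [ 3.7  3.  -4.3] [ 0.7  -0.64  0.1 ] 12.613969576232668 toolx [ 0.004  0.003 -1.   ]
ang 0.31978461066686414 rad 160.55975508553672 [ 0.33  0.73 -0.72  2.04  0.79  0.66  0.69]
```

Plate follows as expected. Continue.

>>> servo_tool:
  rows:
    - {"dx":-0.0161,"dy":-0.0059,"dz":0,"wx":0,"wy":0,"wz":0,"fingers":1}
    - {"dx":-0.0156,"dy":-0.0071,"dz":0,"wx":0,"wy":0,"wz":0,"fingers":1}
    - {"dx":-0.015,"dy":-0.0083,"dz":0,"wx":0,"wy":0,"wz":0,"fingers":1}
    - {"dx":-0.0143,"dy":-0.0094,"dz":0,"wx":0,"wy":0,"wz":0,"fingers":1}
    - {"dx":-0.0135,"dy":-0.0105,"dz":0,"wx":0,"wy":0,"wz":0,"fingers":1}

```text
clock: 11.22
eef_pos: [528.2, 44.2, 149.5]
tool_rot: [-0.28, 1.568, 1.332]
force: [7.0, 4.9, -13.0]
width: 13.0
```

```bash
python3 ang.py; python3 shot.py w8; cat > views.py <<'E'
import sys
from h import *
import cv2
t=sys.argv[1]
a=ctrl.get_image("scene")[:,:,::-1];b=ctrl.get_image("top")[:,:,::-1]
cv2.imwrite(f"pics/sr_{t}.png",a);cv2.imwrite(f"pics/tr_{t}.png",b)
A=cv2.resize(a[170:250,165:255],None,fx=8,fy=7,interpolation=3);A=cv2.resize(a[170:250,165:255],None,fx=7,fy=7,interpolation=3)
cv2.imwrite(f"pics/s_{t}.png",A)
cv2.imwrite(f"pics/t_{t}.png",cv2.resize(b[140:220,155:265],None,fx=7,fy=7,interpolation=3))
E
python3 views.py 8
```

```text
11.225 tcp base [-64.6 -68.6 149.5] F [  7.    4.9 -13. ] [ 0.83 -0.86 -0.02] 13.034108467093082 toolx [ 0.001  0.003 -1.   ]
ang 0.7081420486141217 rad 161.449993449747 [ 0.38  0.69 -0.8   1.92  0.67  0.82  0.82]
11.225 [528.23316791  44.16758109 149.51089359] 1.6118147265720952 [  7.04140862   4.85505208 -13.03028512] 13.034108467093082
[[673.0, 248.0], [401.0, 224.0], [509.0, 479.0], [717.0, 72.0], [317.0, 72.0], [336.0, 458.0], [647.0, 457.0], [714.0, 288.0], [338.0, 288.0]]
```

View pics/s_8.png

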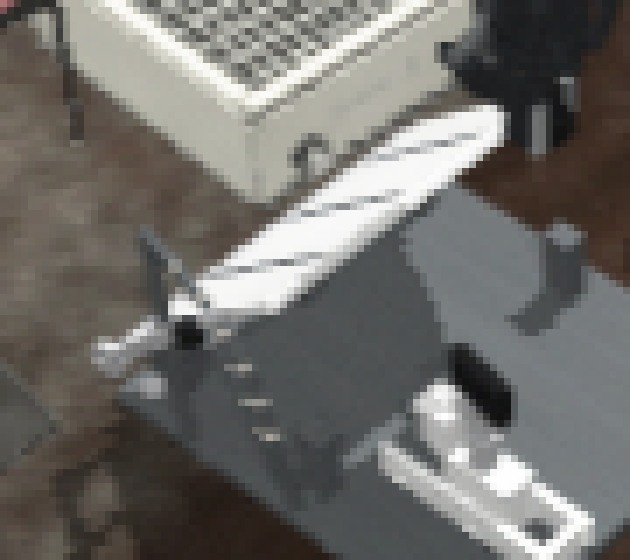

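View pics/t_8.png

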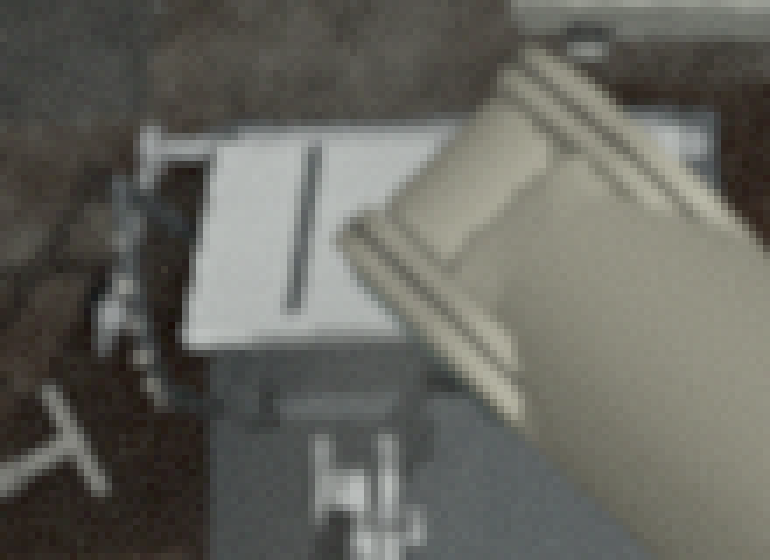

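View pics/w8.png

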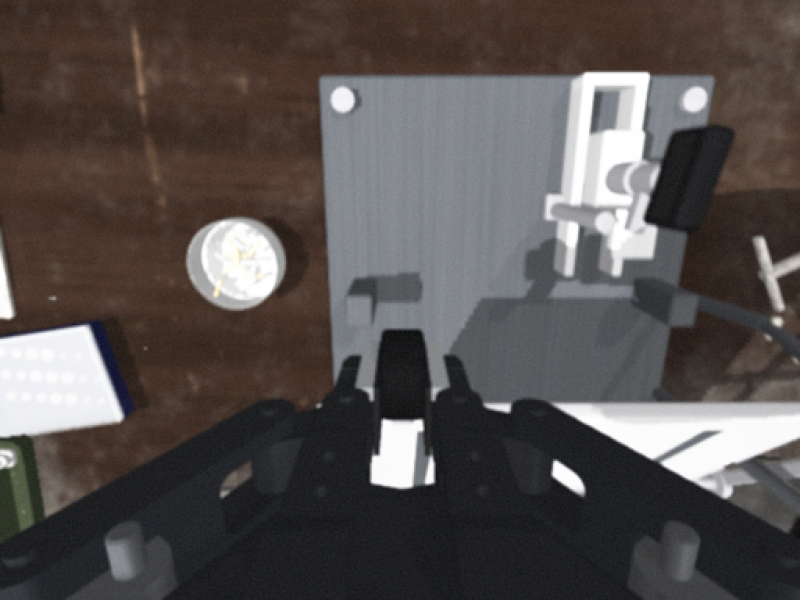

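```bash
sed -i 's/60-g\[0\]-2/60-g[0]+2/;s/58-g\[0\]/62-g[0]/' ang.py; python3 ang.py; python3 - <<'E'
from h import *
p=np.load("p.npy");T,S=ctrl.camera_info("top"),ctrl.camera_info("scene")
def pt(a,l,h,y): return [60-l*np.cos(a)+h*np.sin(a)*1.0, y, 60+l*np.sin(a)+h*np.cos(a)]
for a in np.arange(.6,.9,.04):
    X=b2w(p,[pt(a,130,4,105),pt(a,130,-4,105),pt(a,152,0,134)])
    print(round(a,2),"top7",((proj(T,X)-[155,140]+.5)*7-.5).round(0).tolist(),"scene7",((proj(S,X)-[165,170]+.5)*7-.5).round(0).tolist())
E
```

```text
11.375 tcp base [-64.3 -68.6 149.8] F [ 4.4  4.1 -7.3] [ 0.82 -0.82 -0.02] 12.995959807491136 toolx [ 0.002  0.003 -1.   ]
ang 0.6950772075421202 rad 164.4467543997914 [ 0.38  0.69 -0.8   1.92  0.68  0.82  0.82]
0.6 top7 [[189.0, 355.0], [193.0, 368.0], [117.0, 403.0]] scene7 [[282.0, 320.0], [289.0, 334.0], [267.0, 360.0]]
0.64 top7 [[187.0, 346.0], [191.0, 359.0], [114.0, 393.0]] scene7 [[277.0, 311.0], [285.0, 325.0], [261.0, 349.0]]
0.68 top7 [[186.0, 337.0], [189.0, 351.0], [111.0, 383.0]] scene7 [[272.0, 302.0], [280.0, 316.0], [255.0, 339.0]]
0.72 top7 [[184.0, 328.0], [187.0, 342.0], [109.0, 372.0]] scene7 [[266.0, 294.0], [275.0, 307.0], [248.0, 328.0]]
0.76 top7 [[182.0, 318.0], [185.0, 333.0], [106.0, 361.0]] scene7 [[260.0, 285.0], [269.0, 298.0], [242.0, 318.0]]
0.8 top7 [[180.0, 308.0], [183.0, 323.0], [104.0, 350.0]] scene7 [[255.0, 276.0], [264.0, 290.0], [235.0, 307.0]]
0.84 top7 [[178.0, 297.0], [181.0, 313.0], [102.0, 338.0]] scene7 [[249.0, 268.0], [258.0, 281.0], [228.0, 297.0]]
0.88 top7 [[177.0, 287.0], [179.0, 303.0], [99.0, 325.0]] scene7 [[242.0, 259.0], [252.0, 272.0], [220.0, 287.0]]
```

>>> servo_tool:
  rows:
    - {"dx":-0.0074,"dy":-0.0065,"dz":0,"wx":0,"wy":0,"wz":0,"fingers":1}
    - {"dx":-0.0072,"dy":-0.0069,"dz":0,"wx":0,"wy":0,"wz":0,"fingers":1}
    - {"dx":0,"dy":0,"dz":0,"wx":0,"wy":0,"wz":0,"fingers":1}
    - {"dx":0,"dy":0,"dz":0,"wx":0,"wy":0,"wz":0,"fingers":1}

```text
clock: 11.88
eef_pos: [537.7, 44.6, 160.0]
tool_rot: [-0.027, 1.568, 1.585]
force: [4.3, 5.6, -9.4]
width: 12.9
```

```bash
python3 ang.py; python3 shot.py w9; python3 views.py 9; python3 - <<'E'
from h import *
import cv2,pickle
T=ctrl.camera_info("top");W=pickle.load(open("pics/w9.pkl","rb"));p=np.load("p.npy")
b=cv2.imread("pics/tr_9.png");cv2.imwrite("pics/t9z.png",cv2.resize(b[155:200,160:195],None,fx=13,fy=13,interpolation=3))
w=cv2.imread("pics/w9_raw.png");cv2.imwrite("pics/w9z.png",cv2.resize(w[230:350,392:512],None,fx=5,fy=5,interpolation=3))
def pt(a,l,h,y): return [60-l*np.cos(a)+h*np.sin(a)*1.0, y, 60+l*np.sin(a)+h*np.cos(a)]
for a in (.7,.74,.78,.82):
  X=b2w(p,[pt(a,l,h,y) for l,h,y in [(130,4,105),(60,4,105),(0,4,105),(60,4.5,134),(100,4.5,134),(152,0,134)]])
  print(a,"w9z",((proj(W,X)-[392,230]+.5)*5-.5).round(0).tolist(),"t9z",((proj(T,X)-[160,155]+.5)*13-.5).round(0).tolist())
E
```

```text
11.875 tcp base [-55.2 -68.5 160. ] F [ 4.3  5.6 -9.4] [ 0.95 -0.54 -0.03] 12.884672844989494 toolx [-0.     0.003 -1.   ]
ang 0.7780763333138174 rad 164.54401089462672 [ 0.38  0.69 -0.81  1.89  0.66  0.86  0.84]
11.875 [537.65854379  44.56866228 159.99517852] 1.611929814956081 [ 4.27369271  5.62906146 -9.40015831] 12.884672844989494
[[663.0, 224.0], [401.0, 205.0], [506.0, 457.0], [708.0, 59.0], [320.0, 59.0], [338.0, 439.0], [642.0, 439.0], [705.0, 267.0], [340.0, 268.0]]
0.7 w9z [[696.0, 100.0], [353.0, 252.0], [171.0, 332.0], [524.0, 254.0], [724.0, 179.0], [1083.0, -3.0]] t9z [[278.0, 423.0], [314.0, 224.0], [342.0, 65.0], [190.0, 226.0], [168.0, 339.0], [140.0, 507.0]]
0.74 w9z [[717.0, 141.0], [358.0, 267.0], [171.0, 332.0], [530.0, 269.0], [738.0, 207.0], [1121.0, 46.0]] t9z [[275.0, 405.0], [312.0, 215.0], [342.0, 64.0], [189.0, 218.0], [165.0, 325.0], [135.0, 487.0]]
0.78 w9z [[739.0, 183.0], [363.0, 282.0], [170.0, 332.0], [535.0, 284.0], [752.0, 236.0], [1158.0, 99.0]] t9z [[271.0, 387.0], [311.0, 207.0], [342.0, 64.0], [187.0, 209.0], [162.0, 310.0], [131.0, 466.0]]
0.82 w9z [[759.0, 226.0], [368.0, 297.0], [170.0, 332.0], [541.0, 299.0], [765.0, 265.0], [1194.0, 154.0]] t9z [[268.0, 368.0], [309.0, 198.0], [342.0, 64.0], [186.0, 200.0], [159.0, 296.0], [126.0, 444.0]]
```

View pics/t9z.png

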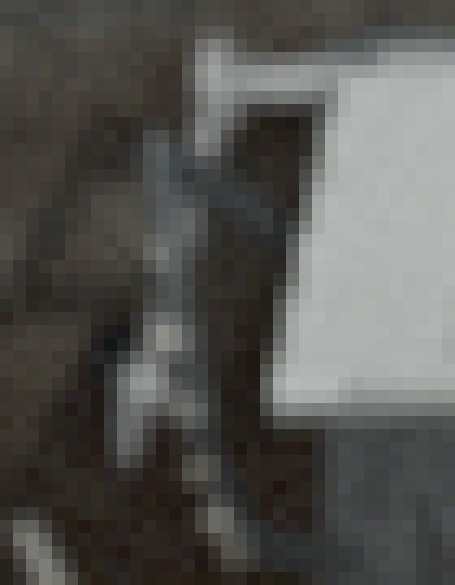

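View pics/w9z.png

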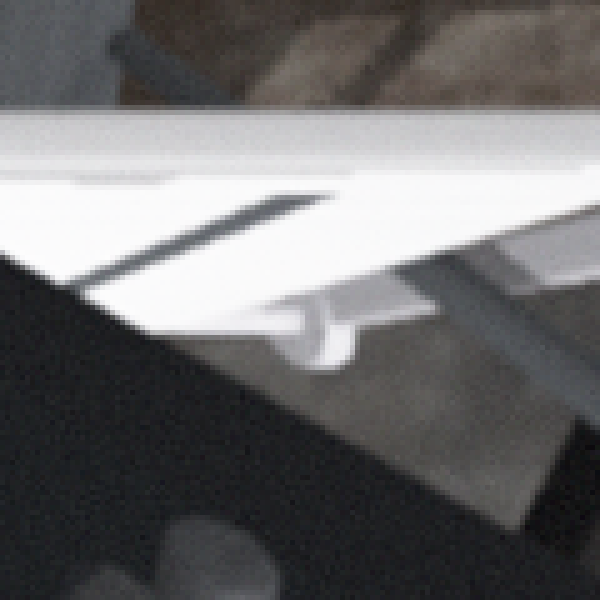

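View pics/s_9.png

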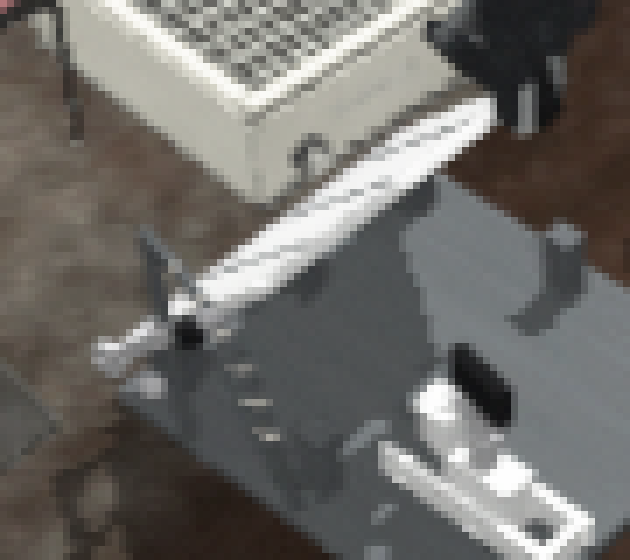

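```bash
python3 - <<'E'
from h import *
import cv2,pickle
p=np.load("p.npy")
def pt(a,l,h,y): return [60-l*np.cos(a)+h*np.sin(a), y, 60+l*np.sin(a)+h*np.cos(a)]
def draw(tag,box,f,pa,ias,out):
    W=pickle.load(open(f"pics/{tag}.pkl","rb"));im=cv2.imread(f"pics/{tag}_raw.png")
    x0,y0,x1,y1=box;z=cv2.resize(im[y0:y1,x0:x1],None,fx=f,fy=f,interpolation=3)
    def ln(pts,c):
        u=((proj(W,b2w(p,pts))-[x0,y0]+.5)*f-.5).round().astype(int)
        cv2.polylines(z,[u.reshape(-1,1,2)],False,c,1)
    if pa is not None:
        ln([pt(pa,130,4,-105),pt(pa,130,4,105),pt(pa,0,4,105)],(0,0,255));ln([pt(pa,130,-4,-105),pt(pa,130,-4,105)],(0,0,255))
    for a,c in ias:
        for y in(132,136):
            ln([pt(a,10,4.5,y),pt(a,135,4.5,y),pt(a,152,0,y),pt(a,135,-4.5,y),pt(a,10,-4.5,y)],c)
    cv2.imwrite(out,z)
draw("w9",(392,230,512,350),6,.77,[(.77,(0,255,0)),(.80,(255,128,0))],"pics/o9.png") if 0 else draw("w9",(400,230,512,320),6,.77,[(.77,(0,255,0)),(.80,(255,100,0))],"pics/o9.png")
draw("w1",(290,55,400,130),6,0,[(.77,(0,255,0)),(.80,(255,100,0))],"pics/o1.png")
E
```

```text
(no output)
```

View pics/o9.png

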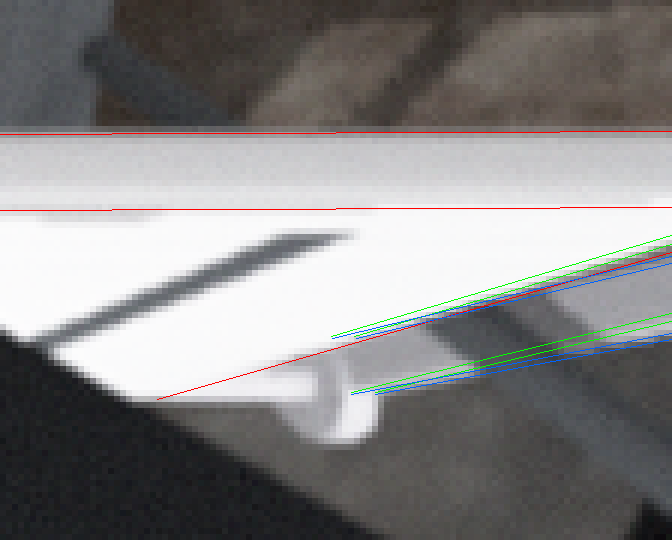

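View pics/o1.png

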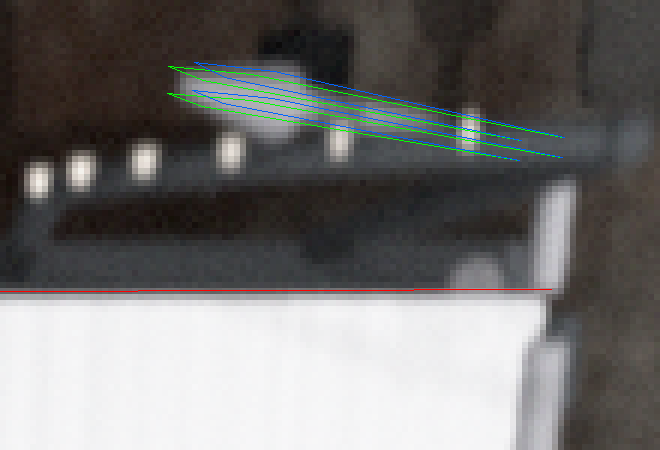

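```bash
python3 - <<'E'
from h import *
import cv2,pickle
p=np.load("p.npy")
def pt(a,l,h,y): return [60-l*np.cos(a)+h*np.sin(a), y, 60+l*np.sin(a)+h*np.cos(a)]
def draw(tag,box,f,pa,ias,out):
    W=pickle.load(open(f"pics/{tag}.pkl","rb"));im=cv2.imread(f"pics/{tag}_raw.png")
    x0,y0,x1,y1=box;z=cv2.resize(im[y0:y1,x0:x1],None,fx=f,fy=f,interpolation=3)
    def ln(pts,c):
        u=((proj(W,b2w(p,pts))-[x0,y0]+.5)*f-.5).round().astype(int)
        cv2.polylines(z,[u.reshape(-1,1,2)],False,c,1)
    ln([pt(pa,130,4,-105),pt(pa,130,4,105),pt(pa,0,4,105)],(0,0,255))
    for a,c in ias:
        for y in(132,136):
            ln([pt(a,100,4.5,y),pt(a,135,4.5,y),pt(a,152,0,y),pt(a,135,-4.5,y),pt(a,100,-4.5,y)],c)
    print(((proj(W,b2w(p,[pt(a,152,0,134) for a in (.74,.77,.8,.83)])))).round(1).tolist())
    return z
I=[(.77,(0,255,0)),(.80,(255,100,0))]
a=draw("w2",(412,0,512,130),4,0,I,"");b=draw("w3",(412,0,512,140),4,0,I,"")
cv2.imwrite("pics/o23.png",np.hstack([a[:520],b[:520]]))
E
```

```text
[[463.6, 1.1], [489.5, -5.1], [518.5, -11.8], [550.8, -19.1]]
[[461.1, 40.1], [485.9, 36.4], [513.4, 32.4], [544.0, 28.0]]
```

View pics/o23.png

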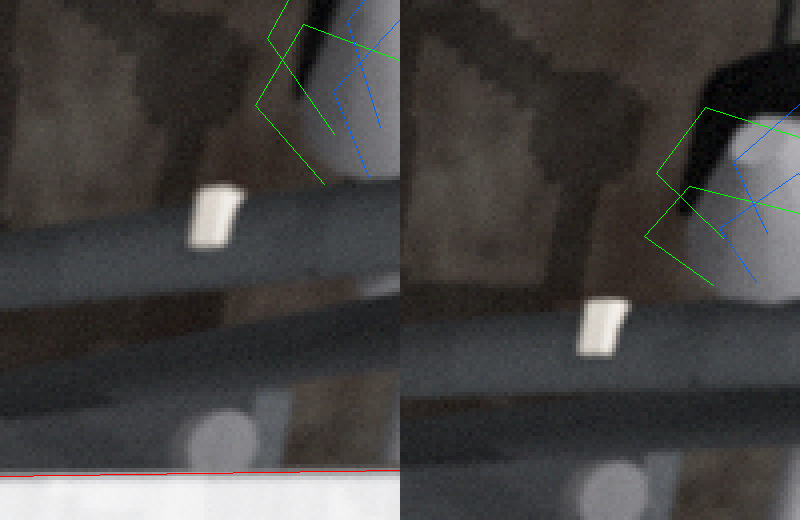

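>>> servo_tool:
  rows:
    - {"dx":-0.0017,"dy":-0.0017,"dz":0,"wx":0,"wy":0,"wz":0,"fingers":1}
    - {"dx":0,"dy":0,"dz":0,"wx":0,"wy":0,"wz":0,"fingers":1}
    - {"dx":0,"dy":0,"dz":0,"wx":0,"wy":0,"wz":0,"fingers":1}
    - {"dx":0,"dy":0,"dz":0,"wx":0,"wy":0,"wz":0,"fingers":1}
    - {"dx":0,"dy":0,"dz":0,"wx":0,"wy":0,"wz":0,"fingers":1}

```text
clock: 12.65
eef_pos: [538.6, 44.6, 161.0]
tool_rot: [0.217, 1.568, 1.829]
force: [3.5, 4.8, -10.7]
width: 12.8
```

```bash
for i in 1 2 3; do python3 ang.py; python3 views.py f$i; done; python3 shot.py w10; python3 - <<'E'
from h import *
import cv2,pickle
p=np.load("p.npy")
def pt(a,l,h,y): return [60-l*np.cos(a)+h*np.sin(a), y, 60+l*np.sin(a)+h*np.cos(a)]
W=pickle.load(open("pics/w10.pkl","rb"));im=cv2.imread("pics/w10_raw.png")
x0,y0,x1,y1=400,230,512,320;f=6;z=cv2.resize(im[y0:y1,x0:x1],None,fx=f,fy=f,interpolation=3)
def ln(pts,c):
    u=((proj(W,b2w(p,pts))-[x0,y0]+.5)*f-.5).round().astype(int);cv2.polylines(z,[u.reshape(-1,1,2)],False,c,1)
a=.788
ln([pt(a,130,4,-105),pt(a,130,4,105),pt(a,0,4,105)],(0,0,255));ln([pt(a,130,-4,-105),pt(a,130,-4,105)],(0,0,255))
ln([pt(a,10,4.5,136),pt(a,140,4.5,136)],(0,255,0))
cv2.imwrite("pics/o10.png",z)
t=cv2.imread("pics/tr_f3.png");cv2.imwrite("pics/tf.png",cv2.resize(t[155:200,160:195],None,fx=13,fy=13,interpolation=3))
for n in ("index_arm","tilt_plate"):pass
E
```

```text
12.65 tcp base [-54.2 -68.5 161. ] F [  3.5   4.8 -10.7] [ 0.99 -0.51  0.  ] 12.792474302373678 toolx [-0.001  0.003 -1.   ]
ang 0.7865813065792832 rad 164.55202640848367 [ 0.38  0.69 -0.82  1.88  0.65  0.86  0.85]
12.75 tcp base [-54.2 -68.5 161. ] F [  5.5   5.5 -11.4] [ 1.  -0.5  0. ] 13.038045678839067 toolx [-0.001  0.003 -1.   ]
ang 0.7865081796579991 rad 164.562015005069 [ 0.38  0.69 -0.82  1.88  0.65  0.86  0.85]
12.85 tcp base [-54.2 -68.5 161. ] F [  4.4   4.7 -10.6] [ 0.98 -0.53 -0.05] 13.206000769762548 toolx [-0.001  0.003 -1.   ]
ang 0.7866067162564342 rad 164.5787974900115 [ 0.38  0.69 -0.82  1.88  0.65  0.86  0.85]
12.95 [538.6365075   44.60859645 161.01550092] 1.6119212379651326 [  4.42118717   5.36388325 -10.55805098] 13.37839431620258
[[662.0, 221.0], [401.0, 203.0], [506.0, 455.0], [707.0, 58.0], [320.0, 58.0], [338.0, 438.0], [641.0, 437.0], [704.0, 265.0], [340.0, 266.0]]
```

View pics/o10.png

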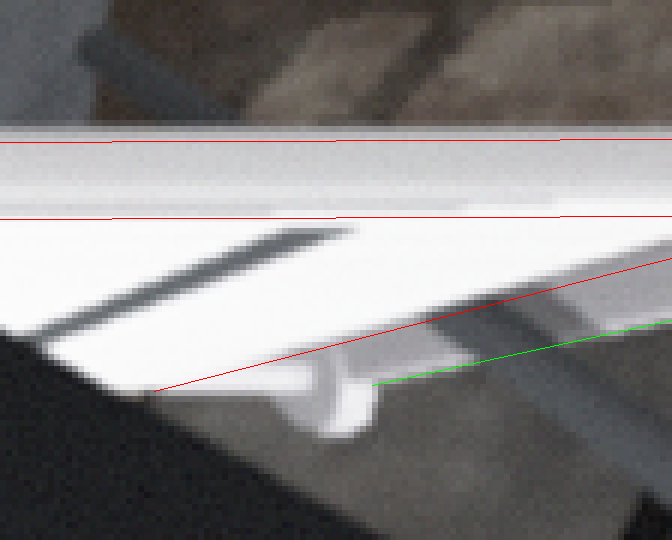

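View pics/tf.png

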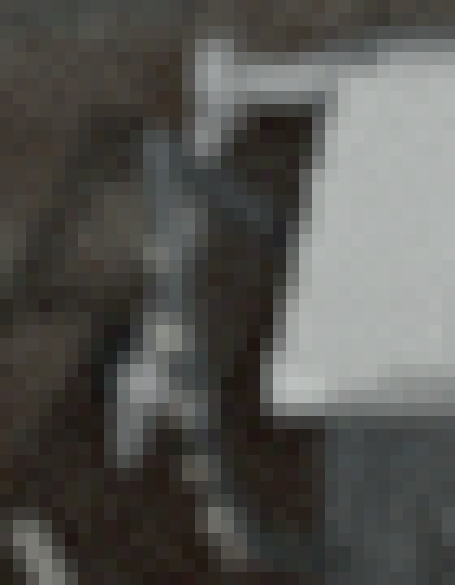

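>>> servo_tool:
  rows:
    - {"dx":-0.001,"dy":-0.001,"dz":0,"wx":0,"wy":0,"wz":0,"fingers":1}
    - {"dx":0,"dy":0,"dz":0,"wx":0,"wy":0,"wz":0,"fingers":1}
    - {"dx":0,"dy":0,"dz":0,"wx":0,"wy":0,"wz":0,"fingers":1}
    - {"dx":0,"dy":0,"dz":0,"wx":0,"wy":0,"wz":0,"fingers":1}
    - {"dx":0,"dy":0,"dz":0,"wx":0,"wy":0,"wz":0,"fingers":1}

```text
clock: 13.62
eef_pos: [539.2, 44.6, 161.6]
tool_rot: [0.383, 1.568, 1.995]
force: [3.7, 5.5, -12.4]
width: 13.2
```

```bash
python3 ang.py; python3 -c "
from cell import ctrl
s=ctrl.read_state();print(s['qd'].round(4),s['width']);print(ctrl.finish_job())"
```

```text
13.625 tcp base [-53.7 -68.6 161.6] F [  3.7   5.5 -12.4] [ 0.92 -0.48  0.01] 13.230658938966702 toolx [-0.001  0.003 -1.   ]
ang 0.7914605778247237 rad 164.57202770927466 [ 0.38  0.69 -0.82  1.88  0.65  0.86  0.85]
[-0.0016 -0.0009  0.0007 -0.0002 -0.0009  0.0013  0.0001] 13.230658938966702
the job is handed in; nothing more can be done
None
```

The job was handed in at 13.6 s, with the plate held up by its grip and the arm still.

- **Knob:** I turned it about 1.43 rad counter-clockwise by the gripper's angle. The turning torque rose from 0.05 to 0.57 N m, so it is at its stop.
- **Carriage:** I slid it back about 30 mm. An extra 3 mm of pull moved it only 0.6 mm and the force rose to 10 N, so it is at its stop too. The wrist picture shows its jaw clear of the plate.
- **Plate:** I gripped it by the disc (13 mm opening) and raised it. The final reading from the arm's pose is 0.791 rad, with about 12 N on the wrist.
- **Alignment with the index arm:** The checks do not agree exactly. They put the index arm at 0.785–0.788 rad from the first three close wrist views, about 0.78 from the top camera, and about 0.80 from the wrist views while holding the plate. Just before the last rise of about 0.005 rad, the plate read 0.787 from the arm's pose and 0.775–0.78 from the wrist camera. I set it between these, so the two should match to within about 0.015 rad. I took no picture after that last rise.
- **Other things:** The gripper stayed clear of the index arm and the bystanders, and nothing in the pictures looked moved. I did not measure their positions again.

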